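# Park the index plunger and lay the board holder level

## Robot

A 6-joint arm with a two-finger parallel gripper is mounted at the origin on a cart in front of the work surface, level with it; the furniture and walls round the work are solid. World frame = base frame: x ahead of the robot, y to its left, z up, the work surface at z = 0. Lengths are in m, angles in rad, forces in N, time in s.
With the tool pointing down it reaches from about 0.375 to 0.975 m from the base axis. Payload 3.8 kg.
Tool frame: the origin (TCP) lies midway between the tips of the shut fingers; the grasp point (between the pads) lies 19 mm behind it; z points along the fingers, y is the line along which they close (so a half turn about z gives the same grasp; the last joint's range is limited). The gripper opens to 85 mm and grips with 20 to 120 N. Pads are 22 mm wide; open, the fingers measure 114 mm over their backs; the gripper's body (76 mm by 85 mm) begins 54 mm behind the grasp point. The pads swing forward as they close: fully open they stand 13 mm farther back than shut.
Start: joints at [-1.249, 0.264, 1.604, -0, 1.274, -0.037], TCP at [0.237, -0.632, 0.231] pointing down, gripper open.
Joint ranges: [-2.63, 2.63], [-0.94, 2.18], [0.31, 2.57], [-1.31, 4.45], [0, 2.66], [-2.55, 2.55]. Speed limits (rad/s): [2.57, 2.57, 3.14, 3.14, 3.14, 3.14].

## Interface

Orientations are given as a rotation vector (axis times angle).
In Python, from workcell import bot, cams gives the robot as it stands.
- The arm moves only by the tool play_rows, never from a script. Its argument "rows" is a list of rows, each a list of 2 entries, a list of its own where there are three numbers: the shift along the tool's x, y, z scaled (see below), then the turn, a rotation vector about the tool's x, y, z scaled (see below). A call has 1 to 20 rows; each row is the pose to reach, as a shift and turn from the pose commanded when the call began, along the tool's axes at that moment; what a row does not reach only later rows make up. The controller multiplies each number of a shift by 250 mm and each number of a turn by 45 degrees. A row lasts 1/12 s, in which the tool goes at most 41.7 mm and 7.16 degrees, less where a joint would pass 70% of its speed; a pose out of reach is approached as far as the arm can. A call with a number of a shift or a turn outside -1 to 1 is refused whole. A call with a gripper value outside its range is refused whole. "claw" is the opening, from -1 (shut) to 1 (fully open), set as the call begins (left out, the last holds). The fingers move at their own pace and stop on an object; "newtons" is the grip in N (left out, the last holds). Time passes only in rows, so rows that repeat a pose let the fingers close. It gives the time, the measured TCP pose, the force, the opening and the grip force at its end, in the units of the state.
- bot.read_state(): the state, without advancing time (a new reading comes with each control period).
- cams.read_camera(name): name is "scene" or "top" or "wrist"; returns a dict with "image" (420x560x3 uint8, red, green, blue), "K" (3x3 intrinsics, pixels), "k1" (the pictures are not rectified: a ray, as slopes to the right and down, at radius r is drawn at 1 + k1 r^2 times it, then the intrinsics apply), "T" (4x4, takes a point from camera to world coordinates); the wrist camera has in their place "mount" (4x4, takes a point from camera to tool coordinates, whose origin is the TCP and whose axes are the flange's). Camera axes: x right, y down, z forward; pixel columns grow to the right and rows downward; lengths in m; the calibration is good to about 2 mm. A picture is of the moment at which its call begins: read the wrist's pose just before it. There is no depth.
- bot.finish_job(): hands the job in; it is judged then, once.
The state is a dict: "time": time; "q": joint angles; "joint_vel": joint speeds; "joint_torque": joint torques, N m; "tool_pos": TCP position; "tcp_rot": TCP orientation; "wrist_force": force on the tool from outside, world axes, zero at the start; "torque": the same for the moment, N m; "width": opening from 0.0 (shut) to 1.0 (fully open); "grip_force": force on a finger pad.
Only numpy, scipy, OpenCV 4.12 (cv2) and the standard library are available. Lean on these libraries where they do the work, as an engineer would, in place of code of your own. Each camera call takes 0.05 s, during which the arm holds its last target. There are 200 camera calls.

## Task

The board holder is locked at a steep tilt. Pull its spring-loaded index plunger by the black T handle and twist it clockwise into the rest notch, so that it stays retracted by itself; then swing the frame with the circuit board down by its handle bar until it lies level on its two stop posts, and leave it there with the plunger still parked. Do not disturb the other things on the desk.

Things in the scene. Friction and masses are not known exactly. Their poses are not given: they have to be found in the camera images.
- board_holder: circuit-board holder fixed to the desk: grey base 150 x 236 mm, two uprights, between them a tilting 130 x 130 mm frame with a board. Origin on the desk below the pivot, midway between the uprights; x to the rear, y left along the pivot, z up. Notched index wheel (76 mm) and plunger stand outside the left upright, at y = +98 mm
- handle_grip (a point): centre of the plunger's black T handle, a bar 60 mm long, 12 thick, 24 deep (12 above, 12 below this point). z: outward along the plunger axis, leaning 35 degrees from vertical to the holder's front; y: along the bar; x: across its thickness. At first at x -60, y +98, z 201 mm in the holder's frame, bar along its y. A 32 mm round steel sleeve ends 2 mm below the handle
- plunger (a joint): pull of the plunger outward along its axis, m. 0 = sprung home, index pin 9 mm deep in the wheel; beyond 0.009 the wheel is free; at 0.018 the cross pin under the handle lifts out of its deep slot; stop at 0.022. Spring 7.5 N at 0, 12 N at 0.018. In the rest notch it reads about 0.013
- plunger_handle (a joint): turn of the T handle, rad, clockwise seen from outside (looking down on it). 0 = in line with the deep slot, where it cannot turn until pulled 0.018. Rest notch at 1.31 (75 degrees), 4.5 mm deep; it catches the cross pin from about 1.1 up when the handle is let go. A raised guard stops the handle just past the notch and the wrong way round
- tilt_frame (a joint): swing of the frame, rad. 0 = as found, rear edge 60 degrees up, locked by the pin (0.02 play, springy if forced); grows as the rear edge goes down; 1.047 = level on the stop posts, no farther. A friction pivot (about 0.2 N m) holds it where it is left. The wheel has a notch every 30 degrees, into which an unparked pin would drop
- frame_pivot (a point): point on the frame's pivot axis midway between the uprights, 115 mm above the desk; axes as the holder's
- bar_grip (a point): middle of the frame's handle bar: round steel, 10 mm thick, 74 mm clear length along the holder's y, 97.5 mm from the pivot axis at the frame's rear edge, 27 mm gap to the frame's rail. x: away from the pivot; y: along the bar. At first 84 mm above and 49 mm behind the pivot; when level, 97.5 mm behind it at its height
- screw_tray: bystander: small cream open tray of screws, 98 x 66 x 20 mm, to the right of the holder; origin at its underside
- solder_spool: bystander: green spool, 63 mm across, 40 mm high, standing to the right of the holder; origin at its underside
- screwdriver: bystander: screwdriver, 145 x 18 mm, lying to the left of the holder; origin at its underside
- marker_pen: bystander: marker pen, 122 x 14 mm, lying in front of the holder; origin at its underside

How it is judged:
By the outcome, as a careful person would: the job done as asked, in the order asked, and still so for the second after the job is handed in, with the robot touching nothing.
It also fails if it takes over 53 s, if anything falls off the work surface, if the arm or the gripper's body presses on something with over 40 N, if the wrist force passes 120 N, or if a joint passes its speed limit or range.

## Working session

There is one attempt and no reset: what is moved stays moved. The work goes in short steps, Python scripts to look and compute and a tool call to move; the robot and the scene stay as the last step left them, time stands still between calls to the robot, and variables do not carry over. Pictures are saved under pics/ and viewed, at most 11 in all, crops included, and the job is handed in when it is done.

Besides the shell and the picture viewer there is one more tool, called after "Call:" as a command line: name --argument value ..., lists and objects as JSON in quotes. play_rows: Moves the arm, as the interface text tells. Its arguments: {"type":"object","properties":{"rows":{"type":"array","items":{"type":"array"}},"claw":{"type":"number"},"newtons":{"type":"number"}},"required":["rows"]}

```bash
ls; mkdir -p pics
python3 - <<'E'
from workcell import bot,cams
import cv2,numpy as np
print(bot.read_state())
for n in("scene","top"):
    c=cams.read_camera(n); cv2.imwrite(f"pics/{n}0.png",c["image"][...,::-1]); print(n,c["K"].tolist(),c["k1"],np.round(c["T"],4).tolist())
c=cams.read_camera("wrist");print(c["mount"],c["k1"],c["K"])
E
```

```text
pics
{'time': 0.0, 'q': array([-1.24892400e+00,  2.64757920e-01,  1.60541343e+00,  1.45203123e-05,
        1.27372814e+00, -3.68818161e-02]), 'joint_vel': array([ 0.00076895,  0.00065552,  0.0006527 , -0.00104548, -0.00187367,
        0.00048138]), 'joint_torque': array([ 1.94292275e-03, -5.15111518e+01, -3.67313755e+01,  2.41291309e-04,
        1.28470862e-02, -1.79874411e-05]), 'tool_pos': array([ 0.23677128, -0.63129839,  0.22993755]), 'tcp_rot': array([-3.08893827e+00, -5.60098164e-01,  4.92656941e-04]), 'wrist_force': array([ 0.40817259,  0.01000564, -0.56316903]), 'torque': array([-0.04779306, -0.00019194,  0.02061784]), 'grip_force': 0.0, 'width': 0.9967806348221041}
scene [[517.8685584674938, 0.0, 277.30123344895634], [0.0, 517.8685584674938, 212.31242975257916], [0.0, 0.0, 1.0]] 0.038606967454528504 [[-0.9002, -0.1709, 0.4006, 0.1463], [-0.4354, 0.3718, -0.8199, 0.8688], [-0.0088, -0.9124, -0.4091, 0.5485], [0.0, 0.0, 0.0, 1.0]]
top [[459.1342718953951, 0.0, 281.05212903428526], [0.0, 459.1342718953951, 207.53644039367703], [0.0, 0.0, 1.0]] -0.1117584106127386 [[-0.0214, -0.9918, 0.1258, 0.4032], [-0.9998, 0.0214, -0.0016, 0.0316], [-0.0012, -0.1258, -0.9921, 1.2161], [0.0, 0.0, 0.0, 1.0]]
[[-2.40335583e-04 -9.60501118e-01 -2.78276022e-01  7.10034272e-02]
 [ 9.99999608e-01 -4.67991706e-04  7.51667594e-04  1.41604209e-04]
 [-8.52208435e-04 -2.78275733e-01  9.60500854e-01 -1.42265032e-01]
 [ 0.00000000e+00  0.00000000e+00  0.00000000e+00  1.00000000e+00]] -0.030637259559753955 [[343.85614617   0.         285.09977093]
 [  0.         343.85614617 208.53621373]
 [  0.           0.           1.        ]]
```

View pics/scene0.png

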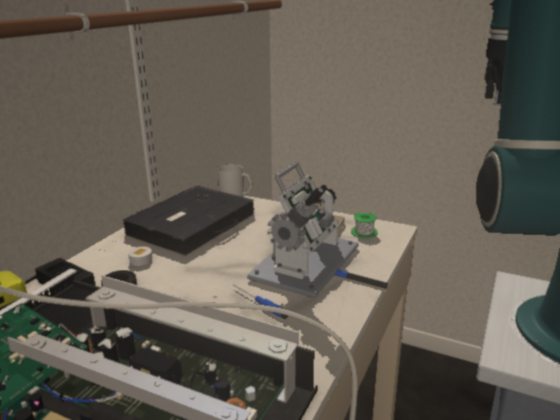

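View pics/top0.png

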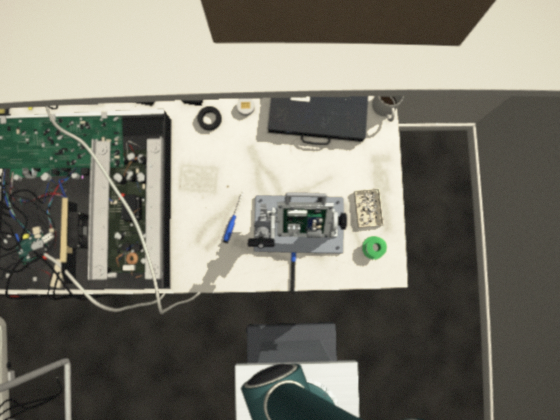

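The scene picture shows the holder at about (305,230), with its wheel side facing the camera. The top picture shows the base from about x 253 to 345 and y 195 to 255, the T handle near (261,242) and the handle bar near (303,198). I'll enlarge both.

Run:
```python
import cv2,numpy as np
a=cv2.imread("pics/top0.png")[180:270,240:360]
b=cv2.imread("pics/scene0.png")[155:305,235:395]
a=cv2.resize(a,None,fx=5,fy=5,interpolation=cv2.INTER_CUBIC);cv2.imwrite("pics/topc.png",a)
b=cv2.resize(b,None,fx=4,fy=4,interpolation=cv2.INTER_CUBIC);cv2.imwrite("pics/scenec.png",b)
```

```text
(no output)
```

View pics/topc.png

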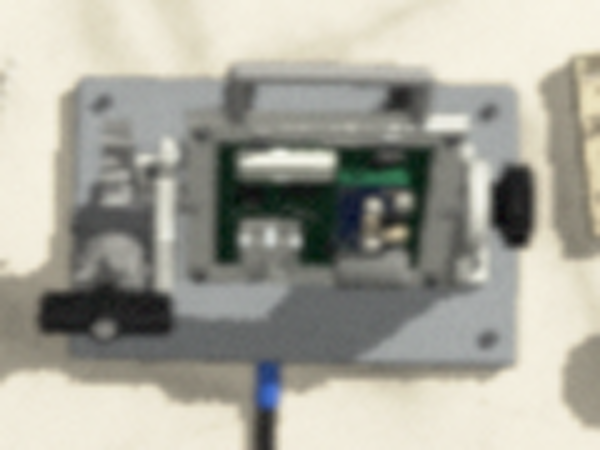

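View pics/scenec.png

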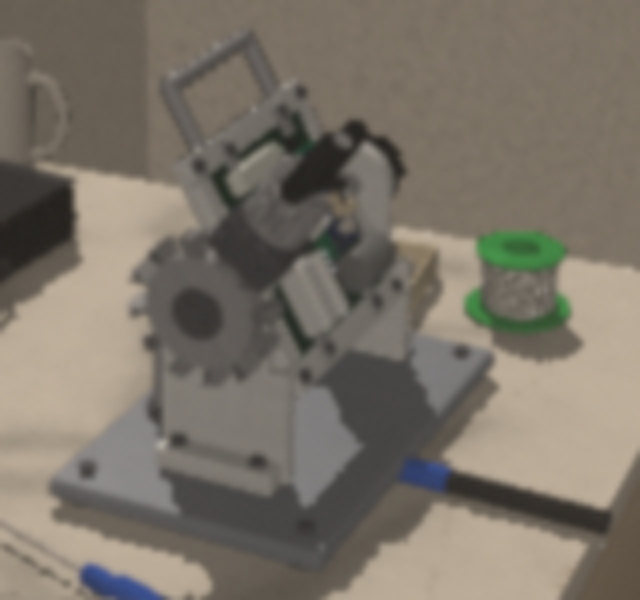

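```bash
cat > h.py <<'E'
import numpy as np, cv2
from scipy.optimize import least_squares
from scipy.spatial.transform import Rotation as R
from workcell import bot,cams
def proj(P,K,k1,T):
    p=(np.atleast_2d(P)-T[:3,3])@T[:3,:3]; s=p[:,:2]/p[:,2:]
    s=s*(1+k1*(s**2).sum(1,keepdims=True)); return s@K[:2,:2].T+K[:2,2]
def hp(p,P): # holder->world
    c,s=np.cos(p[2]),np.sin(p[2]); P=np.atleast_2d(P)
    return np.c_[p[0]+c*P[:,0]-s*P[:,1],p[1]+s*P[:,0]+c*P[:,1],P[:,2]]
E
python3 - <<'E'
from h import *
t=cams.read_camera("top");s=cams.read_camera("scene")
tc=np.array([[80,78],[518,85],[514,365],[70,360],[106,312],[333,73]])/5+[240,180]-.4
sc=np.array([[322,160],[210,62],[52,482],[318,560],[492,357]])/4+[235,155]-.4
def f(v):
    b,h=v[3],v[4]
    tp=[[b+.075,.118,h],[b+.075,-.118,h],[b-.075,-.118,h],[b-.075,.118,h],[-.060-.007,.098,.201+.010],[.049,0,.199]]
    sp=[[-.060,.098,.201],[.049,0,.199],[b+.075,.118,h/2],[b-.075,.118,h/2],[b-.075,-.118,h/2]]
    e=np.r_[proj(hp(v,tp),t["K"],t["k1"],t["T"])-tc,proj(hp(v,sp),s["K"],s["k1"],s["T"])-sc]
    return e.ravel()
r=least_squares(f,[.45,0,0,0,.01],x_scale=[.1,.1,.1,.01,.01])
print(r.x,np.round(f(r.x).reshape(-1,2),1).tolist())
p=r.x
print("grip",hp(p,[-.060,.098,.201]),"bar",hp(p,[.049,0,.199]),"level",hp(p,[.0975,0,.115]))
E
```

```text
[ 5.13413156e-01 -2.04018098e-02 -4.75226605e-02 -3.88577864e-05
  1.81438463e-02] [[0.8, -1.7], [2.5, -0.8], [2.7, 0.1], [1.0, -1.2], [-2.1, 2.1], [-1.9, -0.5], [-0.5, 1.0], [-1.5, 0.5], [-0.7, 1.1], [1.2, 1.0], [2.0, -0.2]]
grip [[0.45813636 0.08033784 0.201     ]] bar [[ 0.56235784 -0.02272954  0.199     ]] level [[ 0.61080308 -0.02503353  0.115     ]]
```

```bash
cat >> h.py <<'E'
P0=np.array([.5134,-.0204,-.0475])
def pose(p,h,lean,twist=0,out=0):
    """tool pose with TCP at holder point h, leaning forward 'lean' deg, out metres back along tool"""
    Rt=R.from_euler('z',p[2])*R.from_matrix(np.array([[0,np.cos(a:=np.radians(lean)),np.sin(a)],[1,0,0],[0,np.sin(a),-np.cos(a)]]))
    Rt=Rt*R.from_euler('z',twist,degrees=True)
    return hp(p,h)[0]-out*Rt.as_matrix()[:,2],Rt
def rel(pos,Rt):
    s=bot.read_state(); R0=R.from_rotvec(s["tcp_rot"])
    d=R0.inv().apply(pos-s["tool_pos"]); w=(R0.inv()*Rt).as_rotvec()
    print("shift mm",np.round(d*1e3,1),"scaled",np.round(d/.25,3),"turn",np.round(np.degrees(w),1),"scaled",np.round(w/(np.pi/4),3)); return d,w
E
python3 - <<'E'
from h import *
pos,Rt=pose(P0,[-.060,.098,.201],35,out=.14)
print(pos,Rt.as_matrix()); rel(pos,Rt)
s=bot.read_state(); rel(np.array([.40,-.30,.30]),R.from_rotvec(s["tcp_rot"]))
rel(np.array([.42,-.42,.32]),R.from_euler('z',45,degrees=True)*R.from_rotvec(s["tcp_rot"]))
E
```

```text
[0.3779108  0.08415124 0.31568129] [[ 0.04748214  0.81822811  0.57292949]
 [ 0.99887209 -0.03889509 -0.02723464]
 [ 0.          0.57357644 -0.81915204]]
shift mm [ 383.4 -620.8  -84.3] scaled [ 1.533 -2.483 -0.337] turn [-31.   20.3 -64.6] scaled [-0.688  0.451 -1.435]
shift mm [ 269.2 -253.4  -69.1] scaled [ 1.077 -1.013 -0.276] turn [0. 0. 0.] scaled [0. 0. 0.]
shift mm [ 245.8 -134.   -89.2] scaled [ 0.983 -0.536 -0.357] turn [  0.   -0.1 -45. ] scaled [ 0.    -0.001 -1.   ]
```

Call:
play_rows --rows '[[[0.98,-0.54,-0.36],[0,0,-1]],[[0.98,-0.54,-0.36],[0,0,-1]],[[0.98,-0.54,-0.36],[0,0,-1]],[[0.98,-0.54,-0.36],[0,0,-1]],[[0.98,-0.54,-0.36],[0,0,-1]],[[0.98,-0.54,-0.36],[0,0,-1]],[[0.98,-0.54,-0.36],[0,0,-1]],[[0.98,-0.54,-0.36],[0,0,-1]],[[0.98,-0.54,-0.36],[0,0,-1]],[[0.98,-0.54,-0.36],[0,0,-1]]]'

```text
time: 1.08
tool_pos: [0.4189, -0.4195, 0.3211]
tcp_rot: [2.641, 1.702, -0.001]
wrist_force: [0.6, 0.3, -0.2]
width: 1.005
grip_force: 0.0
```

Run:
```python
from h import *
s=bot.read_state();print(s["time"],s["q"],s["tool_pos"],s["wrist_force"])
pos,Rt=pose(P0,[-.060,.098,.201],35,out=.12)
rel(pos,Rt)
R0=R.from_rotvec(s["tcp_rot"]);rel(np.array([.42,-.18,.32]),R0*R.from_rotvec((R0.inv()*Rt).as_rotvec()*.5))
```

```text
1.0833 [-8.27675244e-01  6.64656310e-02  1.66839832e+00 -8.17115225e-04
  1.40672764e+00 -4.01609454e-01] [ 0.41892271 -0.41954307  0.32110951] [ 0.58930376  0.25686123 -0.17787943]
shift mm [ 446.  -234.8   21.6] scaled [ 1.784 -0.939  0.086] turn [-34.6   6.7 -21. ] scaled [-0.769  0.148 -0.466]
shift mm [218.6 -98.    1. ] scaled [ 0.874 -0.392  0.004] turn [-17.3   3.3 -10.5] scaled [-0.384  0.074 -0.233]
```

Call:
play_rows --rows '[[[0.88,-0.4,0],[-0.38,0.07,-0.23]],[[0.88,-0.4,0],[-0.38,0.07,-0.23]],[[0.88,-0.4,0],[-0.38,0.07,-0.23]],[[0.88,-0.4,0],[-0.38,0.07,-0.23]],[[0.88,-0.4,0],[-0.38,0.07,-0.23]],[[0.88,-0.4,0],[-0.38,0.07,-0.23]],[[0.88,-0.4,0],[-0.38,0.07,-0.23]],[[0.88,-0.4,0],[-0.38,0.07,-0.23]]]'

```text
time: 1.75
tool_pos: [0.4183, -0.1776, 0.3207]
tcp_rot: [2.288, 1.79, 0.303]
wrist_force: [-0.0, -0.7, 0.9]
width: 1.001
grip_force: 0.0
```

Run:
```python
from h import *
s=bot.read_state();print(s["time"],s["q"],s["tool_pos"],s["wrist_force"])
pos,Rt=pose(P0,[-.060,.098,.201],35,out=.12)
rel(pos,Rt)
```

```text
1.75 [-0.54315713 -0.41894921  2.10576195  0.12255889  1.17605783 -0.33109985] [ 0.41829181 -0.17761433  0.32069866] [-0.01596043 -0.70705619  0.86633997]
shift mm [ 2.463e+02 -9.420e+01 -1.000e-01] scaled [ 0.985 -0.377 -0.   ] turn [-17.5   3.5 -10.6] scaled [-0.389  0.078 -0.235]
```

Call:
play_rows --rows '[[[0.98,-0.38,0],[-0.39,0.08,-0.24]],[[0.98,-0.38,0],[-0.39,0.08,-0.24]],[[0.98,-0.38,0],[-0.39,0.08,-0.24]],[[0.98,-0.38,0],[-0.39,0.08,-0.24]],[[0.98,-0.38,0],[-0.39,0.08,-0.24]],[[0.98,-0.38,0],[-0.39,0.08,-0.24]],[[0.98,-0.38,0],[-0.39,0.08,-0.24]],[[0.98,-0.38,0],[-0.39,0.08,-0.24]],[[0.98,-0.38,0],[-0.39,0.08,-0.24]]]'

```text
time: 2.5
tool_pos: [0.3894, 0.0844, 0.299]
tcp_rot: [1.905, 1.831, 0.576]
wrist_force: [-0.2, 0.8, 0.0]
width: 1.003
grip_force: 0.0
```

Run:
```python
from h import *
s=bot.read_state();print(s["time"],s["q"],s["tool_pos"],s["wrist_force"])
pos,Rt=pose(P0,[-.060,.098,.201],35,out=.12)
rel(pos,Rt)
c=cams.read_camera("wrist")
T=np.eye(4);T[:3,:3]=R.from_rotvec(s["tcp_rot"]).as_matrix();T[:3,3]=s["tool_pos"];T=T@c["mount"]
np.savez("w1.npz",T=T,K=c["K"],k1=c["k1"])
im=c["image"][...,::-1].copy();cv2.imwrite("pics/w1.png",im)
print(np.round(proj(hp(P0,[[-.060,.098,.201],[.049,0,.199],[.075,.118,.012],[-.075,.118,.012]]),c["K"],c["k1"],T),1))
cv2.imwrite("pics/w1b.png",cv2.resize(im,(800,600),interpolation=cv2.INTER_CUBIC))
```

```text
2.5 [ 0.33446507 -0.76615323  2.39958446 -0.26156041  0.9473976   0.46586808] [0.38938878 0.08440051 0.29903398] [-0.22993988  0.83644795  0.04868926]
shift mm [-0.8  0.2 -0.2] scaled [-0.003  0.001 -0.001] turn [-0.  -0.2  0.4] scaled [-0.    -0.005  0.009]
[[285.1 203.5]
 [368.2 278.1]
 [286.7 147.4]
 [183.4 154.3]]
```

View pics/w1b.png

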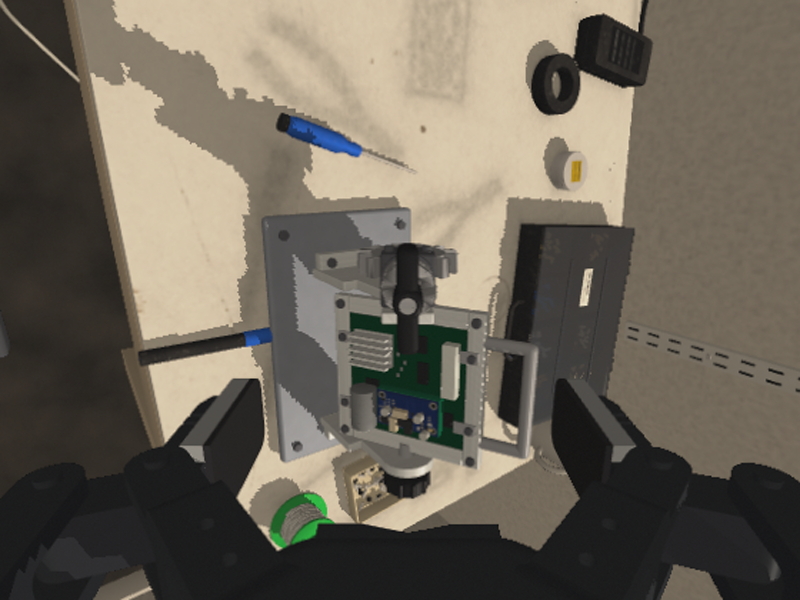

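Run:
```python
from h import *
t=cams.read_camera("top");s=cams.read_camera("scene");w=np.load("w1.npz")
tc=np.array([[80,78],[518,85],[514,365],[70,360],[106,312],[333,73]])/5+[240,180]-.4
sc=np.array([[322,160],[210,62],[52,482],[318,560],[492,357]])/4+[235,155]-.4
wc=np.array([[405,247],[408.5,351],[532,400],[264,216],[410,209],[281,460],[407,305]])*.7-.15
S,C=np.sin(np.radians(35)),np.cos(np.radians(35))
def f(v):
    b,h=v[3],v[4]
    tp=[[b+.075,.118,h],[b+.075,-.118,h],[b-.075,-.118,h],[b-.075,.118,h],[-.060-.007,.098,.201+.010],[.049,0,.199]]
    sp=[[-.060,.098,.201],[.049,0,.199],[b+.075,.118,h/2],[b-.075,.118,h/2],[b-.075,-.118,h/2]]
    hx,hz=-.060-.012*S,.201+.012*C
    wp=[[hx,.128,hz],[hx,.068,hz],[.049,0,.199],[b-.075,.118,h],[b+.075,.118,h],[b-.075,-.118,h],[hx,.098,hz]]
    return [proj(hp(v,tp),t["K"],t["k1"],t["T"])-tc,proj(hp(v,sp),s["K"],s["k1"],s["T"])-sc,proj(hp(v,wp),w["K"],w["k1"],w["T"])-wc]
for k,sc_ in(("all",[1,1,1]),("wrist",[.1,.1,1])):
    r=least_squares(lambda v:np.concatenate([(e*q).ravel() for e,q in zip(f(v),sc_)]),[.513,-.02,-.05,0,.012],x_scale=[.1,.1,.1,.01,.01])
    p=r.x;print(k,p);[print(np.round(e,1).tolist()) for e in f(p)]
    print("grip",hp(p,[-.060,.098,.201]),"bar",hp(p,[.049,0,.199]))
```

```text
all [ 0.51402735 -0.02185088 -0.04055502  0.00228477  0.0065935 ]
[[1.4, -1.8], [2.2, -1.5], [2.9, -1.2], [2.0, -1.8], [-1.3, 2.1], [-1.4, -0.8]]
[[-0.1, 0.7], [-1.5, 0.3], [-1.3, 3.1], [0.5, 2.8], [0.5, 1.4]]
[[1.8, -2.0], [-0.8, 1.2], [-3.6, -1.0], [-0.9, 4.3], [-1.1, 1.4], [1.1, 3.0], [0.3, -3.3]]
grip [[0.45804999 0.07850117 0.201     ]] bar [[ 0.56298706 -0.02383753  0.199     ]]
wrist [ 0.51428932 -0.02219104 -0.03852176  0.00585359 -0.00077796]
[[1.7, -2.7], [1.9, -2.6], [2.7, -2.7], [2.4, -3.1], [-1.0, 2.1], [-1.3, -0.9]]
[[-0.0, 0.6], [-1.6, 0.3], [-2.7, 4.2], [-1.2, 3.9], [-1.2, 2.4]]
[[1.8, -1.3], [-0.6, 1.7], [-3.5, -0.9], [-0.0, 3.8], [-2.0, 1.0], [1.9, -0.3], [0.4, -2.8]]
grip [[0.45810803 0.07804699 0.201     ]] bar [[ 0.56325297 -0.02407814  0.199     ]]
```

```bash
sed -i 's/^P0=.*/P0=np.array([.5141,-.0219,-.0406])/' h.py
python3 - <<'E'
from h import *
rel(*pose(P0,[-.060,.098,.201],35,out=-.010))
E
```

```text
shift mm [  0.6  -0.4 129.7] scaled [ 0.003 -0.001  0.519] turn [-0.   0.2 -0.2] scaled [-0.     0.005 -0.005]
```

Call:
play_rows --rows '[[[0,0,0.1],[0,0,0]],[[0,0,0.2],[0,0,0]],[[0,0,0.3],[0,0,0]],[[0,0,0.38],[0,0,0]],[[0,0,0.44],[0,0,0]],[[0,0,0.48],[0,0,0]],[[0,0,0.5],[0,0,0]],[[0,0,0.52],[0,0,0]],[[0,0,0.52],[0,0,0]]]'

```text
time: 3.4
tool_pos: [0.4643, 0.0771, 0.1926]
tcp_rot: [1.912, 1.822, 0.574]
wrist_force: [-1.0, 0.5, -0.5]
width: 0.994
grip_force: 0.0
```

Run:
```python
from h import *
s=bot.read_state();print(s["q"],s["wrist_force"])
rel(*pose(P0,[-.060,.098,.201],35,out=-.010))
c=cams.read_camera("wrist");cv2.imwrite("pics/w2.png",cv2.resize(c["image"][...,::-1],(800,600)))
```

```text
[ 0.22670806 -0.4907217   2.46944313 -0.28403188  0.58879119  0.46489482] [-0.99645164  0.45136131 -0.50501708]
shift mm [ 1.1 -0.3 -0.5] scaled [ 0.004 -0.001 -0.002] turn [-0.   0.2 -0.3] scaled [-0.     0.006 -0.007]
```

View pics/w2.png

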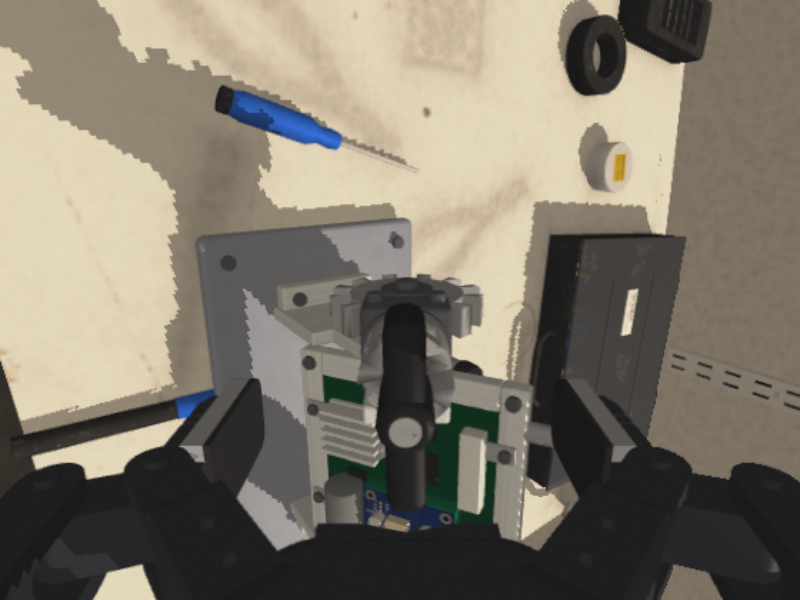

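The T handle is centred between the pads at about column 406, disc at (406,432). I'll close on it.

Call:
play_rows --rows '[[[0,0,0],[0,0,0]],[[0,0,0],[0,0,0]],[[0,0,0],[0,0,0]],[[0,0,0],[0,0,0]],[[0,0,0],[0,0,0]],[[0,0,0],[0,0,0]],[[0,0,0],[0,0,0]],[[0,0,0],[0,0,0]],[[0,0,0],[0,0,0]],[[0,0,0],[0,0,0]]]' --claw -1 --newtons 80

```text
time: 4.28
tool_pos: [0.4633, 0.0793, 0.1933]
tcp_rot: [1.91, 1.826, 0.576]
wrist_force: [-9.9, 1.5, 7.1]
width: 0.12
grip_force: 78.2
```

Call:
play_rows --rows '[[[0,0,-0.01],[0,0,0]],[[0,0,-0.02],[0,0,0]],[[0,0,-0.03],[0,0,0]],[[0,0,-0.04],[0,0,0]],[[0,0,-0.05],[0,0,0]],[[0,0,-0.06],[0,0,0]],[[0,0,-0.07],[0,0,0]],[[0,0,-0.08],[0,0,0]],[[0,0,-0.08],[0,0,0]]]'

```text
time: 5.03
tool_pos: [0.4523, 0.0798, 0.2088]
tcp_rot: [1.908, 1.826, 0.577]
wrist_force: [9.0, 1.2, -9.2]
width: 0.123
grip_force: 77.9
```

Run:
```python
from h import *
s=bot.read_state();print(s["q"],s["wrist_force"],s["torque"]);a=R.from_rotvec(s["tcp_rot"])
print("tool force",a.inv().apply(s["wrist_force"]),"moved",a.inv().apply(s["tool_pos"]-np.array([.4643,.0771,.1926])))
```

```text
[ 0.24293698 -0.54225081  2.46565882 -0.27279865  0.64379977  0.45715552] [ 8.95053048  1.15836572 -9.20163877] [ 0.24270316 -0.22354046  0.20958748]
tool force [ 1.54048592  1.99512038 12.6400301 ] moved [ 0.00220628 -0.0005756  -0.02024033]
```

Call:
play_rows --rows '[[[0,0,0],[0,0,0.1]],[[0,0,0],[0,0,0.2]],[[0,0,0],[0,0,0.3]],[[0,0,0],[0,0,0.4]],[[0,0,0],[0,0,0.5]],[[0,0,0],[0,0,0.6]],[[0,0,0],[0,0,0.7]],[[0,0,0],[0,0,0.8]],[[0,0,0],[0,0,0.8]]]'

```text
time: 5.78
tool_pos: [0.4537, 0.0791, 0.2102]
tcp_rot: [2.477, 1.191, 0.769]
wrist_force: [12.7, -3.1, -8.3]
width: 0.119
grip_force: 78.0
```

Run:
```python
from h import *
s=bot.read_state();print(s["q"],s["wrist_force"],s["torque"]);a=R.from_rotvec(s["tcp_rot"])
print("tool force",a.inv().apply(s["wrist_force"]),"torque",a.inv().apply(s["torque"]),"moved",a.inv().apply(s["tool_pos"]-np.array([.4523,.0798,.2088])))
print("turn to 75",np.degrees((a.inv()*pose(P0,[0,0,0],35,74)[1]).as_rotvec()))
```

```text
[ 0.24179358 -0.54181173  2.46406561 -0.27562105  0.64235444  1.08879779] [12.72387421 -3.10918877 -8.32219702] [-0.47231612 -0.8391377  -0.28278781]
tool force [ 1.30590899  6.09783219 14.21034966] torque [-0.99956084  0.08775865 -0.01949562] moved [ 0.00068727  0.00193947 -0.00032266]
turn to 75 [ 0.24654758 -0.1085712  37.71480371]
```

Call:
play_rows --rows '[[[0,0,0],[0,0,0.1]],[[0,0,0],[0,0,0.2]],[[0,0,0],[0,0,0.3]],[[0,0,0],[0,0,0.4]],[[0,0,0],[0,0,0.5]],[[0,0,0],[0,0,0.6]],[[0,0,0],[0,0,0.7]],[[0,0,0],[0,0,0.78]],[[0,0,0],[0,0,0.84]],[[0,0,0],[0,0,0.84]]]'

```text
time: 6.62
tool_pos: [0.4544, 0.0775, 0.2112]
tcp_rot: [2.879, 0.345, 0.91]
wrist_force: [15.9, -12.7, -5.6]
width: 0.121
grip_force: 78.0
```

Run:
```python
from h import *
s=bot.read_state();print(s["q"],s["wrist_force"]);a=R.from_rotvec(s["tcp_rot"])
print("tool force",a.inv().apply(s["wrist_force"]),"torque",a.inv().apply(s["torque"]),"moved",a.inv().apply(s["tool_pos"]-np.array([.4523,.0798,.2088])))
print("turn to 75",np.degrees((a.inv()*pose(P0,[0,0,0],35,75)[1]).as_rotvec()))
```

```text
[ 0.24001011 -0.54211903  2.46301531 -0.27995264  0.64332074  1.74721201] [ 15.94985487 -12.72686201  -5.60075346]
tool force [ 6.4659073  14.34033364 14.15225071] torque [-2.4209092   0.74121939 -0.12440931] moved [ 0.00239665  0.00299721 -0.00066081]
turn to 75 [ 0.40944163 -0.21416904  1.09265555]
```

Call:
play_rows --rows '[[[0.002,0.004,0],[0,0,0.02]],[[0.004,0.008,0],[0,0,0.02]],[[0.004,0.008,0.008],[0,0,0.02]],[[0.004,0.008,0.016],[0,0,0.02]],[[0.004,0.008,0.022],[0,0,0.02]],[[0.004,0.008,0.028],[0,0,0.02]],[[0.004,0.008,0.028],[0,0,0.02]]]'

```text
time: 7.2
tool_pos: [0.4583, 0.077, 0.206]
tcp_rot: [2.89, 0.323, 0.909]
wrist_force: [-2.6, -4.4, 4.8]
width: 0.123
grip_force: 81.2
```

Run:
```python
from h import *
s=bot.read_state();print(s["q"],s["wrist_force"]);a=R.from_rotvec(s["tcp_rot"])
print("tool force",a.inv().apply(s["wrist_force"]),"torque",a.inv().apply(s["torque"]),"moved",a.inv().apply(s["tool_pos"]-np.array([.4523,.0798,.2088])))
```

```text
[ 0.23067485 -0.52522085  2.46286864 -0.27153305  0.62660297  1.75196965] [-2.55443876 -4.35376726  4.8497479 ]
tool force [-0.3502578   4.53709291 -5.3190797 ] torque [-0.75140829 -0.46257032  0.00089592] moved [0.002616   0.00329959 0.00577997]
```

The spring load has moved off the tool, so the pin is seated in the notch. I'll release and back off.

Call:
play_rows --rows '[[[0,0,-0.004],[0,0,0]],[[0,0,-0.004],[0,0,0]],[[0,0,-0.004],[0,0,0]],[[0,0,-0.004],[0,0,0]],[[0,0,-0.004],[0,0,0]],[[0,0,-0.004],[0,0,0]],[[0,0,-0.05],[0,0,0]],[[0,0,-0.15],[0,0,0]],[[0,0,-0.25],[0,0,0]],[[0,0,-0.35],[0,0,0]],[[0,0,-0.45],[0,0,0]],[[0,0,-0.45],[0,0,0]]]' --claw 0.1

```text
time: 8.2
tool_pos: [0.3939, 0.0814, 0.303]
tcp_rot: [2.89, 0.323, 0.922]
wrist_force: [0.7, 0.8, 0.5]
width: 0.548
grip_force: 0.0
```

Run:
```python
from h import *
s=bot.read_state();print(s["q"],s["tool_pos"],s["wrist_force"])
c=cams.read_camera("wrist")
cv2.imwrite("pics/w3.png",cv2.resize(c["image"][...,::-1],(800,600)))
for lean in(0,15):
  pos,Rt=pose(P0,[.049,0,.199],lean,out=.10); print(pos); rel(pos,Rt)
```

```text
[ 0.31656333 -0.76639777  2.39622932 -0.2533694   0.93671378  1.75471876] [0.39391647 0.0813546  0.30299716] [0.73722016 0.76183588 0.48469648]
[ 0.56305962 -0.02388885  0.299     ]
shift mm [109.8 131.4 101.6] scaled [0.439 0.526 0.406] turn [ 30.1 -23.2 -72.3] scaled [ 0.67  -0.515 -1.608]
[ 0.53719904 -0.02283834  0.29559258]
shift mm [ 87.5 125.4  89.4] scaled [0.35  0.502 0.357] turn [ 17.4 -13.4 -74.1] scaled [ 0.386 -0.297 -1.646]
```

View pics/w3.png

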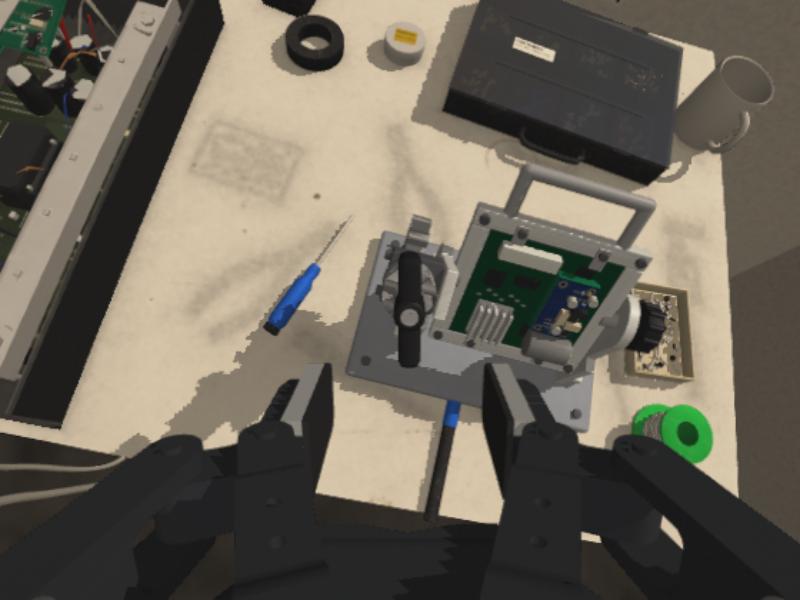

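The handle, disc at (409,318), sits about 75° from its first direction, so it is parked. The frame's bar runs from (528,175) to (648,208). I'll move above the bar.

Run:
```python
from h import *
s=bot.read_state(); c=cams.read_camera("wrist"); R0=R.from_rotvec(s["tcp_rot"])
T=np.eye(4);T[:3,:3]=R0.as_matrix();T[:3,3]=s["tool_pos"];T=T@c["mount"]
print(proj(hp(P0,[[.049,.037,.199],[.049,-.037,.199],[-.0675,.098,.2115]]),c["K"],c["k1"],T)/.7)
pos,Rt=pose(P0,[.049,0,.199],10,out=.09)
d,w=rel(pos,Rt); print(d/.5,w/(np.pi/2))
```

```text
[[532.25996077 168.13889371]
 [638.49289374 199.05358872]
 [404.62383126 305.90264815]]
shift mm [ 93.2 126.5  99.8] scaled [0.373 0.506 0.399] turn [ 21.5 -16.5 -73.6] scaled [ 0.478 -0.366 -1.636]
[0.18647008 0.25300026 0.19951998] [ 0.23909316 -0.1828046  -0.8178169 ]
```

Call:
play_rows --rows '[[[0.18,0.25,0.18],[0.24,-0.18,-0.82]],[[0.18,0.25,0.18],[0.24,-0.18,-0.82]],[[0.18,0.25,0.18],[0.24,-0.18,-0.82]],[[0.18,0.25,0.18],[0.24,-0.18,-0.82]],[[0.18,0.25,0.18],[0.24,-0.18,-0.82]],[[0.18,0.25,0.18],[0.24,-0.18,-0.82]],[[0.18,0.25,0.18],[0.24,-0.18,-0.82]]]'

```text
time: 8.88
tool_pos: [0.4656, 0.0275, 0.2913]
tcp_rot: [2.681, 1.289, 0.567]
wrist_force: [-0.3, 0.7, 0.2]
width: 0.552
grip_force: 0.0
```

Run:
```python
from h import *
rel(*pose(P0,[.049,0,.199],10,out=.09))
```

```text
shift mm [ 6.4 90.9 31.4] scaled [0.026 0.364 0.126] turn [ 10.3  -8.  -36.6] scaled [ 0.23  -0.178 -0.812]
```

Call:
play_rows --rows '[[[0.026,0.364,0.126],[0.23,-0.18,-0.81]],[[0.026,0.364,0.126],[0.23,-0.18,-0.81]],[[0.026,0.364,0.126],[0.23,-0.18,-0.81]],[[0.026,0.364,0.126],[0.23,-0.18,-0.81]],[[0.026,0.364,0.126],[0.23,-0.18,-0.81]],[[0.026,0.364,0.126],[0.23,-0.18,-0.81]],[[0.026,0.364,0.126],[0.23,-0.18,-0.81]],[[0.026,0.364,0.126],[0.23,-0.18,-0.81]]]'

```text
time: 9.55
tool_pos: [0.5475, -0.0222, 0.2885]
tcp_rot: [2.178, 2.077, 0.186]
wrist_force: [0.6, -0.1, -0.2]
width: 0.553
grip_force: 0.0
```

Run:
```python
from h import *
s=bot.read_state(); c=cams.read_camera("wrist"); R0=R.from_rotvec(s["tcp_rot"]); print(s["q"],s["wrist_force"])
T=np.eye(4);T[:3,:3]=R0.as_matrix();T[:3,3]=s["tool_pos"];T=T@c["mount"]
np.savez("w4.npz",T=T,K=c["K"],k1=c["k1"])
print(proj(hp(P0,[[.049,.037,.199],[.049,-.037,.199],[.049,0,.199],[-.0675,.098,.2115]]),c["K"],c["k1"],T)/.7)
cv2.imwrite("pics/w4.png",cv2.resize(c["image"][...,::-1],(800,600)))
rel(*pose(P0,[.049,0,.199],10,out=-.014))
```

```text
[-0.09227211 -0.12760489  1.92543045  0.01066751  1.1675097  -0.04823301] [ 0.55922567 -0.09228464 -0.21572708]
[[405.33356815 231.33940206]
 [406.48221249 374.00223352]
 [405.93132293 305.69480548]
 [110.74460035  88.52119654]]
shift mm [ -1.1  -0.3 105.4] scaled [-0.004 -0.001  0.422] turn [ 0.2 -0.  -0.4] scaled [ 0.004 -0.001 -0.009]
```

View pics/w4.png

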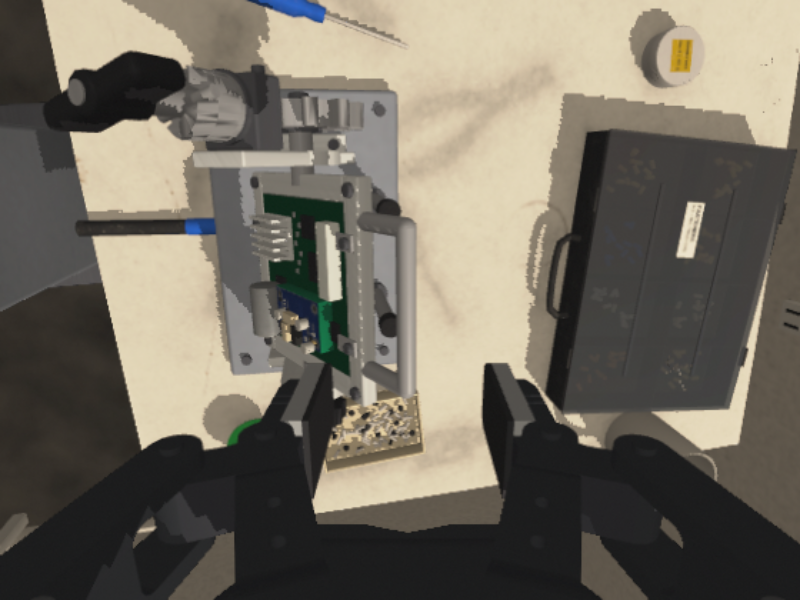

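The bar lies at column 408, rows 222 to 393, centred between the fingers and as predicted. I'll descend and close lightly.

Call:
play_rows --rows '[[[0,0,0.1],[0,0,0]],[[0,0,0.2],[0,0,0]],[[0,0,0.28],[0,0,0]],[[0,0,0.34],[0,0,0]],[[0,0,0.38],[0,0,0]],[[0,0,0.4],[0,0,0]],[[0,0,0.42],[0,0,0]],[[0,0,0.42],[0,0,0]]]'

```text
time: 10.27
tool_pos: [0.5664, -0.0229, 0.1875]
tcp_rot: [2.175, 2.076, 0.189]
wrist_force: [-0.0, 0.6, -0.5]
width: 0.554
grip_force: 0.0
```

Call:
play_rows --rows '[[[0,0,0],[0,0,0]],[[0,0,0],[0,0,0]],[[0,0,0],[0,0,0]],[[0,0,0],[0,0,0]],[[0,0,0],[0,0,0]],[[0,0,0],[0,0,0]],[[0,0,0],[0,0,0]]]' --claw -1 --newtons 25

```text
time: 10.85
tool_pos: [0.5664, -0.0228, 0.188]
tcp_rot: [2.174, 2.077, 0.189]
wrist_force: [-2.6, 0.9, 1.0]
width: 0.097
grip_force: 24.4
```

Run:
```python
from h import *
s=bot.read_state(); R0=R.from_rotvec(s["tcp_rot"]); a=P0[2]
# arc in tool axes, scaled; bar at angle 60-th about pivot
for d in range(0,61,5):
    t=np.radians(60-d); v=.0975*np.array([np.cos(t)-.5,0,np.sin(t)-np.sin(np.pi/3)])
    print(d,np.round(R0.inv().apply(R.from_euler('z',a).apply(v))/.25,3).tolist())
print(s["wrist_force"],s["tool_pos"],pose(P0,[.049,0,.199],10,out=-.014)[0])
```

```text
0 [0.0, 0.0, 0.0]
5 [0.0, 0.025, 0.023]
10 [0.0, 0.048, 0.048]
15 [0.0, 0.068, 0.075]
20 [0.0, 0.086, 0.104]
25 [0.0, 0.102, 0.135]
30 [0.001, 0.115, 0.166]
35 [0.001, 0.125, 0.199]
40 [0.001, 0.132, 0.232]
45 [0.001, 0.136, 0.266]
50 [0.001, 0.138, 0.3]
55 [0.001, 0.136, 0.334]
60 [0.001, 0.131, 0.367]
[-2.62894141  0.87165516  0.9869776 ] [ 0.56641612 -0.02283253  0.18804354] [ 0.56548869 -0.02398753  0.18521269]
```

Call:
play_rows --rows '[[[0,0.012,0.011],[0,0,0]],[[0,0.025,0.023],[0,0,0]],[[0,0.036,0.035],[0,0,0]],[[0,0.048,0.048],[0,0,0]],[[0,0.058,0.061],[0,0,0]],[[0,0.068,0.075],[0,0,0]],[[0,0.068,0.075],[0,0,0]]]'

```text
time: 11.43
tool_pos: [0.5873, -0.0238, 0.1715]
tcp_rot: [2.174, 2.077, 0.189]
wrist_force: [0.4, -0.5, -1.8]
width: 0.102
grip_force: 24.5
```

Call:
play_rows --rows '[[[0,0.009,0.014],[0,0,0]],[[0,0.018,0.029],[0,0,0]],[[0,0.034,0.06],[0,0,0]],[[0,0.047,0.091],[0,0,0]],[[0,0.057,0.124],[0,0,0]],[[0,0.064,0.157],[0,0,0]],[[0,0.068,0.191],[0,0,0]],[[0,0.07,0.225],[0,0,0]],[[0,0.069,0.242],[0,0,0]],[[0,0.068,0.259],[0,0,0]],[[0,0.066,0.27],[0,0,0]],[[0,0.066,0.27],[0,0,0]]]'

```text
time: 12.43
tool_pos: [0.6122, -0.0249, 0.1086]
tcp_rot: [2.177, 2.08, 0.183]
wrist_force: [-13.3, 0.4, 11.0]
width: 0.1
grip_force: 26.0
```

Call:
play_rows --rows '[[[0,-0.006,0],[0,0,0]],[[0,-0.01,0.004],[0,0,0]],[[0,-0.012,0.008],[0,0,0]],[[0,-0.013,0.012],[0,0,0]],[[0,-0.013,0.012],[0,0,0]]]'

```text
time: 12.85
tool_pos: [0.6123, -0.0249, 0.1085]
tcp_rot: [2.174, 2.077, 0.189]
wrist_force: [-15.9, 0.7, 20.7]
width: 0.104
grip_force: 26.9
```

Run:
```python
from h import *
s=bot.read_state(); R0=R.from_rotvec(s["tcp_rot"]); print(s["q"],R0.inv().apply(s["wrist_force"]),R0.inv().apply(s["torque"]))
c=cams.read_camera("wrist");a=c["image"][...,::-1]
s2=cams.read_camera("scene")["image"][155:305,235:395,::-1]
o=np.hstack([cv2.resize(a,(533,400)),cv2.resize(s2,(267,400*1))])
o=np.zeros((600,800,3),np.uint8);o[:360,:480]=cv2.resize(a,(480,360));o[:300,480:]=cv2.resize(s2,(320,300),interpolation=cv2.INTER_CUBIC)
cv2.imwrite("pics/w5.png",o[:360])
```

```text
[-0.08597943  0.14623511  1.99667325  0.01146414  0.81871816 -0.04756832] [  0.04412627 -11.95627396 -23.24777498] [ 2.12100386 -0.02402307 -0.04719561]
```

View pics/w5.png

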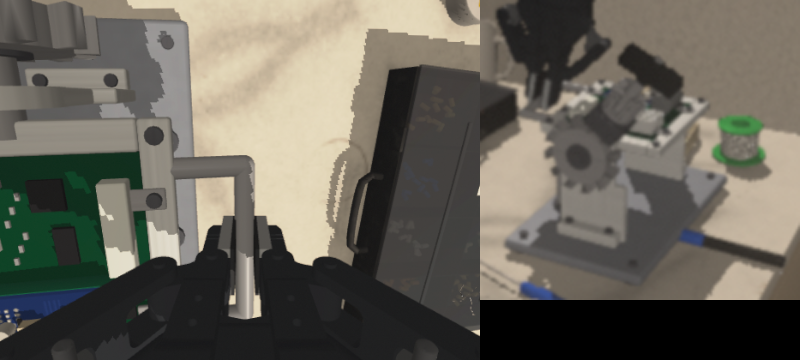

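The frame looks level and the force of about 20 N upward suggests it rests on the stops. I'll open slightly, back out along the tool axis, and check.

Call:
play_rows --rows '[[[0,0,0],[0,0,0]],[[0,0,0],[0,0,0]],[[0,0,0],[0,0,0]],[[0,0,0],[0,0,0]],[[0,0,0],[0,0,0]]]' --claw -0.5

```text
time: 13.37
tool_pos: [0.6125, -0.0248, 0.1052]
tcp_rot: [2.174, 2.077, 0.189]
wrist_force: [-0.1, -0.7, 0.5]
width: 0.255
grip_force: 0.0
```

Run:
```python
from h import *
s=bot.read_state(); R0=R.from_rotvec(s["tcp_rot"]); print(s["tool_pos"],R0.inv().apply(s["wrist_force"]),s["width"])
```

```text
[ 0.61254904 -0.02482831  0.10517226] [-0.69155071  0.06712027 -0.5115264 ] 0.2546742507489862
```

Call:
play_rows --rows '[[[0,0,-0.02],[0,0,0]],[[0,0,-0.05],[0,0,0]],[[0,0,-0.1],[0,0,0]],[[0,0,-0.2],[0,0,0]],[[0,0,-0.3],[0,0,0]],[[0,0,-0.4],[0,0,0]],[[0,0,-0.4],[0,0,0]]]'

```text
time: 13.95
tool_pos: [0.5979, -0.0244, 0.2122]
tcp_rot: [2.167, 2.07, 0.2]
wrist_force: [1.2, 0.1, 1.1]
width: 0.25
grip_force: 0.0
```

Run:
```python
from h import *
s=bot.read_state(); print(s["tool_pos"],s["wrist_force"])
c=cams.read_camera("wrist"); R0=R.from_rotvec(s["tcp_rot"])
T=np.eye(4);T[:3,:3]=R0.as_matrix();T[:3,3]=s["tool_pos"];T=T@c["mount"]
for th in(0,3,6):
    a=np.radians(th);print(th,proj(hp(P0,[[.0975*np.cos(a),y,.115+.0975*np.sin(a)] for y in(.042,-.042)]),c["K"],c["k1"],T)/.7)
    print(proj(hp(P0,[[.0975*np.cos(a),y,.115+.0975*np.sin(a)] for y in(.042,-.042)]),*(lambda q:(q["K"],q["k1"],q["T"]))(cams.read_camera("scene"))))
s2=cams.read_camera("scene")["image"][155:305,235:395,::-1]
np.save("s2.npy",s2)
o=np.zeros((300,720,3),np.uint8);o[:,:400]=cv2.resize(c["image"][...,::-1],(400,300));o[:,400:]=cv2.resize(s2,(320,300),interpolation=cv2.INTER_CUBIC)
cv2.imwrite("pics/w6.png",o)
```

```text
[ 0.59786794 -0.02441434  0.21224794] [1.15106287 0.10489944 1.12711776]
0 [[395.58786799 218.51392687]
 [397.43089264 376.46186203]]
[[255.29369423 211.66064423]
 [274.7477852  197.67648312]]
3 [[397.11720301 219.81028344]
 [398.85656477 380.6002227 ]]
[[255.2847897  209.39945167]
 [274.7763899  195.52373929]]
6 [[398.14329975 221.17475845]
 [399.82177334 384.93053667]]
[[255.38868195 207.15905062]
 [274.913098   193.38955616]]
```

View pics/w6.png

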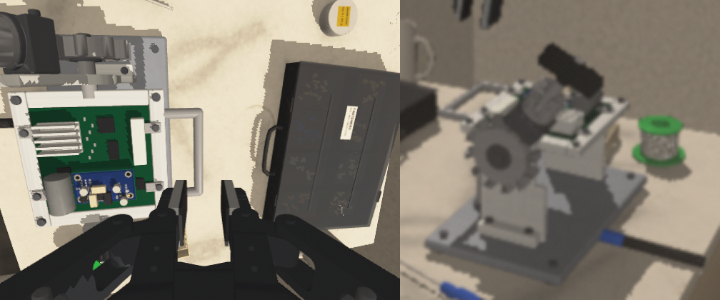

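To confirm, I'll press the bar gently from above with shut fingers and read the contact height.

Call:
play_rows --rows '[[[0,0.005,0.05],[0,0,0]],[[0,0.005,0.12],[0,0,0]],[[0,0.005,0.2],[0,0,0]],[[0,0.005,0.26],[0,0,0]],[[0,0.005,0.3],[0,0,0]],[[0,0.005,0.33],[0,0,0]],[[0,0.005,0.34],[0,0,0]],[[0,0.005,0.345],[0,0,0]],[[0,0.005,0.345],[0,0,0]]]' --claw -1

```text
time: 14.95
tool_pos: [0.6091, -0.0246, 0.1195]
tcp_rot: [2.176, 2.08, 0.184]
wrist_force: [-10.1, 0.7, 10.8]
width: -0.003
grip_force: 6.1
```

Call:
play_rows --rows '[[[0,0,0.004],[0,0,0]],[[0,0,0.008],[0,0,0]],[[0,0,0.012],[0,0,0]],[[0,0,0.012],[0,0,0]]]'

```text
time: 15.28
tool_pos: [0.6094, -0.0247, 0.1192]
tcp_rot: [2.176, 2.08, 0.184]
wrist_force: [-19.7, 1.3, 25.6]
width: 0.002
grip_force: 15.2
```

Contact is rigid at z ≈ 0.119, and the bar's top when level is 0.120, so the frame is on its stops. I'll retreat.

Call:
play_rows --rows '[[[0,0,-0.02],[0,0,0]],[[0,0,-0.06],[0,0,0]],[[0,0,-0.14],[0,0,0]],[[0,0,-0.24],[0,0,0]],[[0,0,-0.36],[0,0,0]],[[0,0,-0.48],[0,0,0]],[[0,0,-0.48],[0,0,0]],[[0,0,-0.48],[0,0,0]]]'

```text
time: 15.95
tool_pos: [0.5921, -0.0242, 0.2378]
tcp_rot: [2.17, 2.073, 0.195]
wrist_force: [0.3, 0.3, -0.7]
width: -0.002
grip_force: 0.0
```

Run:
```python
from h import *
s=bot.read_state(); print(s["tool_pos"],s["wrist_force"])
a=cams.read_camera("wrist")["image"][...,::-1];b=cams.read_camera("top")["image"][175:275,220:400,::-1];c=cams.read_camera("scene")["image"][155:305,235:395,::-1]
o=np.zeros((600,800,3),np.uint8);o[:300,:400]=cv2.resize(a,(400,300));o[:300,400:]=cv2.resize(c,(400,300),interpolation=cv2.INTER_CUBIC);o[300:,:540]=cv2.resize(b,(540,300),interpolation=cv2.INTER_CUBIC)
cv2.imwrite("pics/end.png",o)
```

```text
[ 0.59206344 -0.02415724  0.23782431] [ 0.31574932  0.30626862 -0.65293283]
```

View pics/end.png

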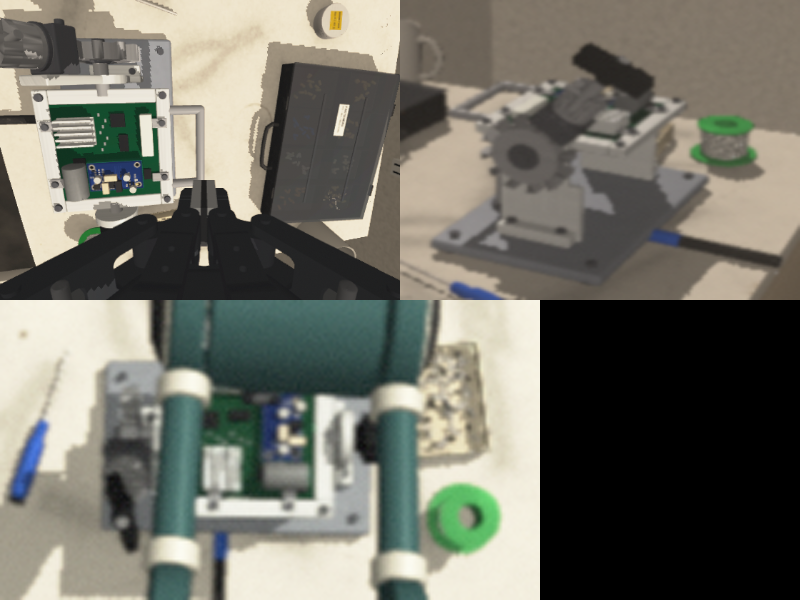

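The frame is level, the T handle is still turned and raised at (120,510), and the tray, spool, screwdriver and pen look undisturbed. I'm handing the job in.

```bash
python3 -c "
from workcell import bot
print(bot.finish_job())"
```

```text
the job is handed in; nothing more can be done
None
```

Job handed in at about 16 s: the plunger is parked in its rest notch, the frame lies level on its stop posts, and the arm is clear with the other items looking undisturbed in the last pictures.

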